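# Weigh the tack canister on the beam scale

### The arm

A 6-joint arm with a two-finger parallel gripper is mounted at the origin on the work surface. World frame = base frame: x ahead of the robot, y to its left, z up, the work surface at z = 0. Lengths are in m, angles in rad, forces in N, time in s.
With the tool pointing down it reaches from about 0.35 to 0.975 m from the base axis. Payload 7.1 kg.
Tool frame: the origin (TCP) lies midway between the tips of the shut fingers; the grasp point (between the pads) lies 19 mm behind it; z points along the fingers, x is the direction in which the jaws open and shut, and the axes are right-handed (so a half turn about z gives the same grasp; the last joint's range is limited). The gripper opens to 88 mm and grips with 3 to 60 N. Pads are 20 mm wide; open, the fingers measure 115 mm over their backs; the gripper's body (75 mm by 178 mm) begins 61 mm behind the grasp point.
Start: joints at [1.201, 0.423, 1.63, -0, 1.089, -0.019], TCP at [0.215, 0.587, 0.223] pointing down, gripper open.
Joint ranges: [-3, 3], [-0.9, 2.11], [0.09, 2.58], [-1.31, 4.45], [0.11, 2.69], [-2.54, 2.54]. Speed limits (rad/s): [2.39, 2.39, 3.01, 3.14, 3.14, 3.14].

### API

Orientations are given as a unit quaternion [w, x, y, z].
In Python, from station import move_pose, movel, movej, command_gripper, wait, inverse_kinematics, read_camera, camera_info, MotionError, job_done, get_time, get_joint_pos, get_qvel, get_effort, get_tcp_pos, get_ee_rot, get_ft_force, get_ft_torque, get_grip_width gives the robot as it stands. Calls block until the motion is done:
- move_pose(position, orientation): joint-space move of the TCP to a pose.
- movel(position, frame=None, v=0.15, until_force=None): straight line of the TCP; frame=None keeps the orientation; v is the mean speed in m/s. With until_force (N) it stops when the force on the tool has changed by that much, and returns True; else False.
- movej(angles): joint-space move.
- command_gripper(opening): opening from 0.0 (shut) to 1.0 (fully open); the grip force is fixed at half the most; returns when the fingers have stopped.
- wait(seconds).
- inverse_kinematics(position, orientation): joint angles nearest the present ones, or None.
- read_camera(name): name is "scene" or "top"; returns the picture (400x640x3 uint8, red, green, blue); there is no depth.
- camera_info(name): a dict with "intrinsics" (3x3 intrinsics, pixels), "T" (4x4, takes a point from camera to world coordinates). Camera axes: x right, y up, looking along -z (the intrinsics and any distortion apply to the point x, -y, -z); pixel columns grow to the right and rows downward; lengths in m; the calibration is good to about 2 mm. A picture is of the moment at which its call begins. camera_info takes no time and is no camera call.
A pose or a line that the arm cannot do raises MotionError and nothing moves.
- job_done(): hands the job in, once; it reports no verdict.
Readings, each from a call of its own:
- get_time(): time.
- get_joint_pos(): joint angles.
- get_qvel(): joint speeds.
- get_effort(): joint torques, N m.
- get_tcp_pos(): TCP position.
- get_ee_rot(): TCP orientation.
- get_ft_force(): force on the tool from outside, world axes, zero at the start.
- get_ft_torque(): the same for the moment, N m.
- get_grip_width(): opening from 0.0 (shut) to 1.0 (fully open).
Only numpy, scipy, OpenCV 4.12 (cv2) and the standard library are available. Lean on these libraries where they do the work, as an engineer would, in place of code of your own. Each camera call takes 0.05 s, during which the arm holds its last target.

### The job

Weigh the canister of tacks: hang it by its crossbar in the valleys of the beam scale's two-pronged fork, then slide the poise along the beam until the beam floats level on its own, its tip midway between the two index bars, and let go. Set the canister down softly and move the poise with a light touch, never ramming, squeezing hard or leaning on the scale, and leave the bottle, the jar and the brush where they are.

Things in the scene. Friction and masses are not known exactly. Their poses are not given: they have to be found in the camera images.
- stand: Fixed stand of the beam scale: grey base plate 130 x 300 x 16 mm (y -40 to +260 mm) and a column. Origin on the table under the pivot, z up; its y runs along the level beam from the pivot towards the poise and the index post, so the fork is on its -y side. Two steel cheeks at the pivot reach 12 mm above it and 15 mm either way along y.
- pivot (a point): Pivot axis of the beam (along the stand's x), 190 mm above the table over the stand's origin.
- beam (a joint): Tilt of the beam about the pivot, rad; 0 is level, positive is fork down, poise end up; stops at -0.08 and +0.08. Centring stiffness about 0.3 N m/rad bare, 0.3 to 0.7 loaded; settles in about 2 s. Unloaded it rests fork up (-0.08); without poise and load it is nearly balanced. Pushing the fin outward tips the poise end down (inward: up), so it reads true only untouched.
- fork (a point): Where the middle of the crossbar comes to rest, between the two valleys; 100 mm from the pivot on the beam's axis. Fork: two 8 mm steel prongs 48 mm apart (centres, along the stand's x), each bent to a V valley 24 mm wide; crests reach 7 mm above this point, undersides 16 mm below it. A cross piece 60 mm from the pivot joins them. Under load the fork yields down up to 16 mm, to its lower stop.
- poise (a joint): Position of the poise along the beam, m; 0 is nearest the pivot (poise centre 35 mm from the pivot), grows outward to the end stop at 0.155. Sliding friction about 1 N: it stays where left.
- poise_fin (a point): Point in the poise's upright fin, 55 mm above the beam's axis. The poise is a dark steel disc, radius 25 mm, 28 mm long, 0.42 kg, on the beam; its fin stands on top from 25 to 75 mm above the beam's axis, 10 mm thick along the beam, 26 mm wide across it.
- beam_tip (a point): Dark free end of the beam on the poise side, 257 mm from the pivot; level when at the pivot's height.
- canister: Loose round aluminium canister with black lid, radius 35 mm, 75 mm high, weight unknown (0.3 to 0.65 kg). Origin at the centre of its underside, z up. From the lid a 8 mm stem rises to a steel crossbar (8 mm thick, 80 mm long, along the canister's x) whose axis is 125 mm above the underside; on it a wooden grip tab, 12 mm thick along the canister's y, 26 mm wide along x, from 125 to 171 mm above the underside.
- crossbar (a point): Middle of the canister's crossbar.
- bottle: White plastic bottle, radius 30 mm, 150 mm high; leave alone. Origin at centre of underside.
- jar: Glass jar with green lid, radius 28 mm, 75 mm high; leave alone. Origin at centre of underside.
- brush: Glue brush lying on the table, about 200 mm long; leave alone.
- fork_mouth (a point): Open end of the fork, between the prong ends, 116 mm from the pivot. The canister's stem enters here, moving towards the pivot, with its crossbar above the prongs and its lid below them.
- index (a point): Index mark: middle of the gap between two dark fixed bars (3 mm thick, centres 10.5 mm above and below this point) on a post at the poise end, 250 mm from the pivot. A level beam points here.
Not all that is in view belongs to the job. Several things look just like the canister: the one meant starts farthest to the robot's left.

How it is judged:
On the way:
1. the canister hangs by its crossbar in both fork valleys, let go by the robot (distance between crossbar and fork below 0.014 m and angle between the x axis of canister and the x axis of stand, either way round below 0.35 rad and contact force between each of the arm, the fingers and canister below 0.1 N and height (world z) of canister above 0.03 m), for 0.4 s.
At the end, for the whole second after the job is handed in: The canister hangs at rest and upright (within 0.2 rad) with its crossbar in both fork valleys (middle of the bar within 14 mm of the fork point), and the beam floats level by itself within 0.025 rad, nearly still (under 0.05 rad/s) (value of joint beam between -0.025 and 0.025 rad and velocity of joint beam between -0.05 and 0.05 rad/s and distance between crossbar and fork below 0.014 m and angle between the x axis of canister and the x axis of stand, either way round below 0.35 rad and angle between canister's own z axis and vertical below 0.2 rad and height (world z) of canister above 0.03 m and linear speed of canister below 0.05 m/s); the robot touches nothing.
It fails at once if the canister is pressed or dropped on the scale with more than 30 N (contact force between canister and stand above 30 N).
It fails at once if the robot presses, rams or squeezes the scale with more than 25 N (contact force between any of the arm, the fingers and stand above 25 N).
It fails at once if a bystander is moved by more than 30 mm (distance of any of bottle, jar, brush from where it was at the start of the episode above 0.03 m).
It also fails if it takes over 72 s, if anything falls off the work surface, if the arm or the gripper's body presses on something with over 40 N, if the wrist force passes 120 N, or if a joint passes its speed limit or range.

## Working session

There is one attempt and no reset: what is moved stays moved. The work goes in short steps, each a Python script; the robot and the scene stay as the last script left them, time stands still between calls to the robot, and variables do not carry over. Pictures are saved under pics/ and viewed, and the job is handed in when it is done.

```bash
mkdir -p pics; ls
python3 - <<'E'
from station import *
import cv2
for n in("scene","top"):
    i=read_camera(n); cv2.imwrite(f"pics/{n}0.png",i[:,:,::-1]); c=camera_info(n); print(n,c)
print(get_time(),get_ee_rot(),get_tcp_pos())
E
```

```text
pics
scene {'intrinsics': array([[514.01187161,   0.        , 327.99303639],
       [  0.        , 514.01187161, 211.32568351],
       [  0.        ,   0.        ,   1.        ]]), 'T': array([[-0.4032169 , -0.69429958,  0.59612433,  1.3132026 ],
       [ 0.91510214, -0.30738315,  0.26096678,  0.43427953],
       [ 0.00204945,  0.65074087,  0.75929712,  1.11601165],
       [ 0.        ,  0.        ,  0.        ,  1.        ]])}
top {'intrinsics': array([[501.20918943,   0.        , 322.2654473 ],
       [  0.        , 501.20918943, 189.33067081],
       [  0.        ,   0.        ,   1.        ]]), 'T': array([[ 0.10765286,  0.9695972 , -0.2197547 ,  0.27647332],
       [-0.9941771 ,  0.10604962, -0.01911493,  0.0770889 ],
       [ 0.00477112,  0.22053286,  0.97536788,  1.28409179],
       [ 0.        ,  0.        ,  0.        ,  1.        ]])}
0.1 [ 4.11709594e-04  8.19630982e-01  5.72891406e-01 -5.67181218e-04] [0.21458702 0.58647252 0.22198224]
```

View pics/scene0.png

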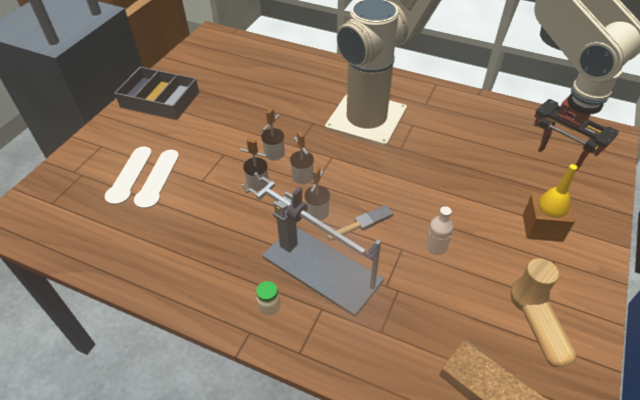

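View pics/top0.png

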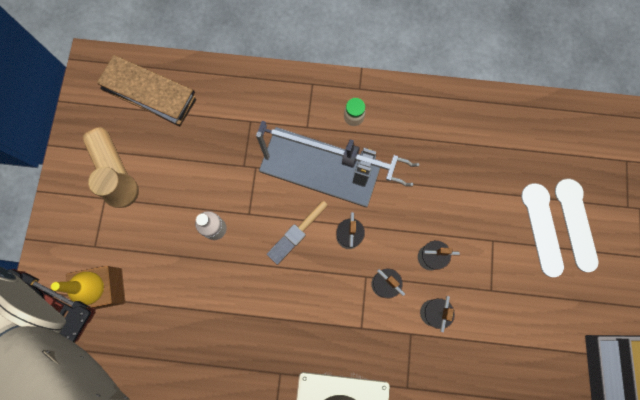

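```bash
cat > h.py <<'E'
import numpy as np, cv2
from station import *
def proj(n,P):
    c=camera_info(n);K=c["intrinsics"];T=c["T"]
    P=np.atleast_2d(P);p=(P-T[:3,3])@T[:3,:3]; p=p*[1,-1,-1]
    q=p@K.T; return q[:,:2]/q[:,2:]
def ray(n,uv):
    c=camera_info(n);K=c["intrinsics"];T=c["T"]
    d=np.linalg.inv(K)@[uv[0],uv[1],1]; d=d*[1,-1,-1]; d=T[:3,:3]@d
    return T[:3,3],d/np.linalg.norm(d)
def plane(n,uv,z):
    o,d=ray(n,uv); return o+d*(z-o[2])/d[2]
def tri(uvs,uvt):
    A=[];b=[];rs=[ray("scene",uvs),ray("top",uvt)]
    M=sum(np.eye(3)-np.outer(d,d) for o,d in rs); v=sum((np.eye(3)-np.outer(d,d))@o for o,d in rs)
    p=np.linalg.solve(M,v); return p,[np.linalg.norm(np.cross(p-o,d)) for o,d in rs]
def snap(n,name,box,k):
    i=read_camera(n)[:,:,::-1]; x0,y0,x1,y1=box
    cv2.imwrite(f"pics/{name}.png",cv2.resize(i[y0:y1,x0:x1],None,fx=k,fy=k,interpolation=cv2.INTER_CUBIC))
E
python3 - <<'E'
from h import *
snap("scene","s1",(230,150,400,320),4.5) if 0 else snap("scene","s1",(235,165,395,285),5)
snap("top","t1",(250,115,430,250),4.4)
E
```

```text
(no output)
```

View pics/s1.png

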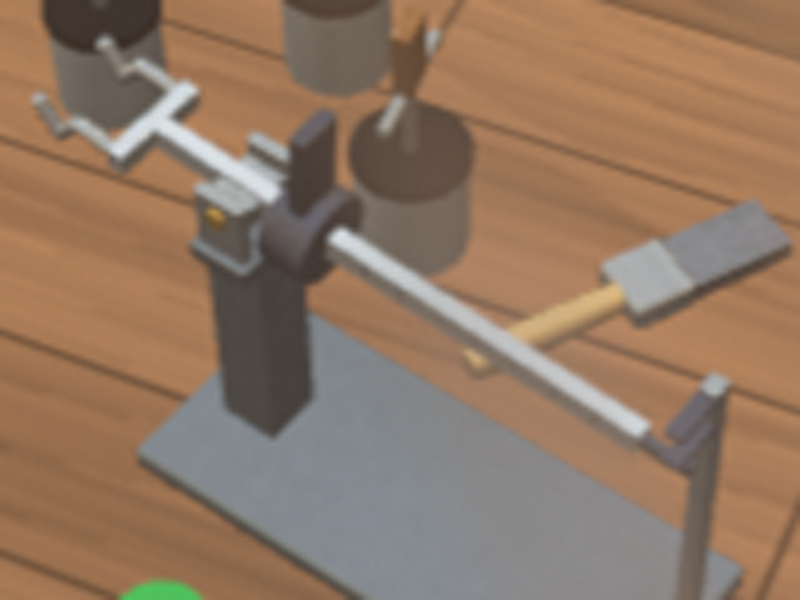

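View pics/t1.png

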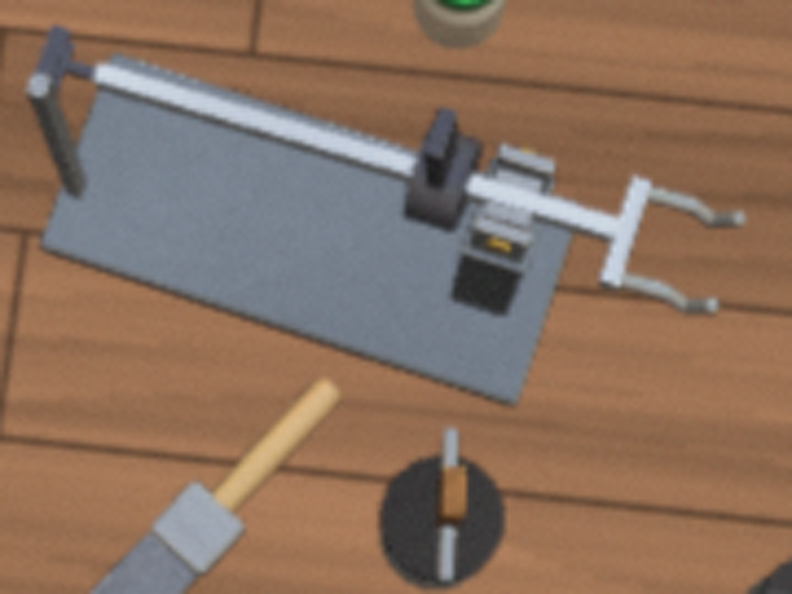

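Run:
```python
from h import *
np.set_printoptions(precision=4,suppress=True)
t=lambda x,y:(250+x/4.4,115+y/4.4)
s=lambda x,y:(235+x/5,165+y/5)
A=plane("top",t(42,247),.016);B=plane("top",t(517,404),.016);C=plane("scene",s(140,455),.016);D=plane("top",t(107,57),.016);Es=plane("scene",s(742,573),.016)
print("plate",A,B,C,D,Es, np.linalg.norm((A-B)[:2]),np.linalg.norm((A-D)[:2]))
for nm,a,b in [("prongL",(40,100),(740,218)),("prongR",(103,43),(713,305)),("barE",(645,435),(98,75)),("crossL",(122,155),(642,182)),("crossR",(190,92),(613,283)),("fintop",(315,122),(445,120))]:
    print(nm,*tri(s(*a),t(*b)))
print("can lid ctr",plane("top",t(442,520),.075), plane("scene",s(411,155),.075))
for nm,a,b in [("bar1",(432,42),(450,432)),("bar2",(390,118),(446,575))]:
    print(nm,*tri(s(*a),t(*b)))
```

```text
plate [0.5928 0.2702 0.016 ] [ 0.5289 -0.0188  0.016 ] [ 0.6598 -0.0374  0.016 ] [0.7151 0.2471 0.016 ] [0.6011 0.2762 0.016 ] 0.2959437084696251 0.12442291114046447
prongL [ 0.6003 -0.1079  0.1992] [np.float64(0.0018506629545313718), np.float64(0.0018506629545315075)]
prongR [ 0.5534 -0.0979  0.1996] [np.float64(0.0011924163294309623), np.float64(0.0011924163294310518)]
barE [0.6503 0.2315 0.1714] [np.float64(0.0018477058470586884), np.float64(0.0018477058470585883)]
crossL [ 0.6143 -0.056   0.1965] [np.float64(0.0029575823090913136), np.float64(0.002957582309091344)]
crossR [ 0.5607 -0.0466  0.193 ] [np.float64(0.0021317533595321975), np.float64(0.0021317533595322374)]
fintop [0.6136 0.0501 0.2651] [np.float64(0.0033513914928982066), np.float64(0.0033513914928982188)]
can lid ctr [0.4479 0.0211 0.075 ] [0.4573 0.0272 0.075 ]
bar1 [0.4739 0.0365 0.1836] [np.float64(0.010747563539153706), np.float64(0.010747563539153751)]
bar2 [0.4226 0.0074 0.0609] [np.float64(0.008423947658500268), np.float64(0.008423947658500281)]
```

Run:
```python
from h import *
np.set_printoptions(precision=4,suppress=True)
t=lambda x,y:(250+x/4.4,115+y/4.4)
s=lambda x,y:(235+x/5,165+y/5)
for nm,a,b in [("bar1",(432,42),(446,575)),("bar2",(390,118),(450,432)),("tab",(408,25),(454,480))]:
    print(nm,*tri(s(*a),t(*b)))
for z in (.066,.075):print(plane("top",t(442,520),z))
print(plane("top",t(454,480),.171),plane("top",t(448,503),.125))
snap("top","t2",(310,200,390,260),10)
snap("scene","s2",(280,160,360,220),10)
```

```text
bar1 [0.4126 0.019  0.1182] [np.float64(0.0009069928523160677), np.float64(0.0009069928523160418)]
bar2 [0.486  0.0263 0.1326] [np.float64(0.0025049134063895757), np.float64(0.002504913406389624)]
tab [0.4546 0.0234 0.1713] [np.float64(0.0021142922397433864), np.float64(0.002114292239743324)]
[0.4492 0.0206 0.066 ]
[0.4479 0.0211 0.075 ]
[0.4553 0.0214 0.171 ] [0.4502 0.0211 0.125 ]
```

View pics/t2.png

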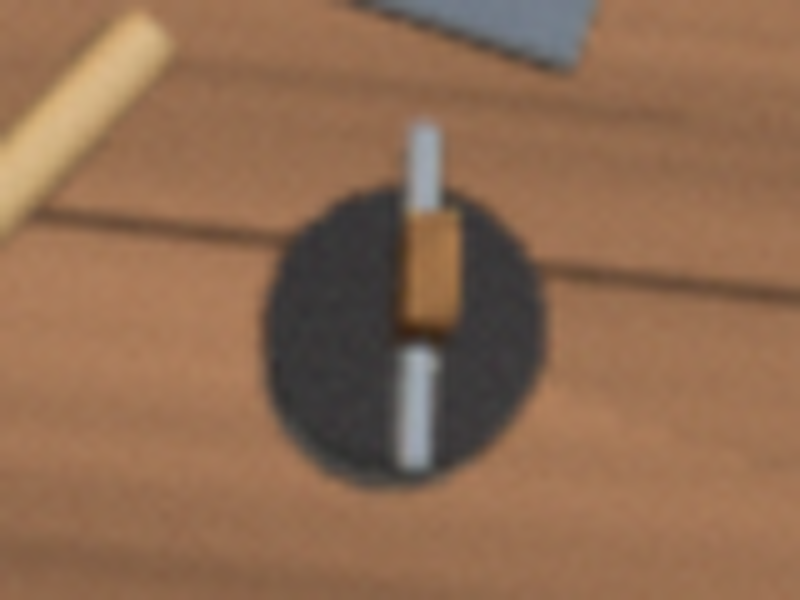

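View pics/s2.png

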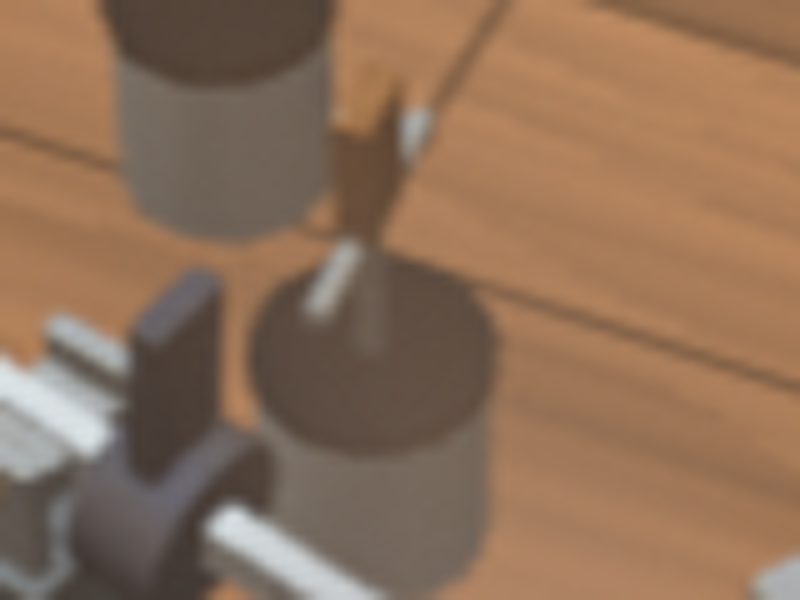

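```bash
cat >> h.py <<'E'
def q(th): return np.array([0,np.cos(th/2),np.sin(th/2),0])
YAW=-0.216   # stand yaw (x axis angle)
DY=np.array([-np.sin(YAW),np.cos(YAW),0]); DX=np.array([np.cos(YAW),np.sin(YAW),0])
PIV=np.array([0.601,0.008,0.19])
CAN=np.array([0.452,0.022])
E
python3 - <<'E'
from h import *
np.set_printoptions(precision=4,suppress=True)
a=plane("top",(352.5,212.5),.125);b=plane("top",(351.4,246.8),.125)
print(a,b,np.linalg.norm(a-b),(a+b)/2, plane("top",(353.4,227),.171))
v=a-b; yaw=np.arctan2(v[1],v[0]); print("yaw",yaw)
for th in (yaw+np.pi/2,yaw-np.pi/2):
    for p in ([*CAN,.25],[*CAN,.135]): print(th,inverse_kinematics(p,q(th)))
F=PIV-.1*DY
for th in (YAW+np.pi/2,YAW-np.pi/2): print(th,inverse_kinematics(F+[0,0,.05],q(th)),inverse_kinematics(PIV+.1*DY+[0,0,.05],q(th)))
th=yaw+np.pi/2
movel([0.215,.587,.33],v=.25)
command_gripper(0.5)
move_pose([*CAN,.26],q(th))
print(get_time(),get_tcp_pos(),get_joint_pos(),get_ft_force())
snap("scene","s3",(200,80,400,230),4); snap("top","t3",(270,150,430,270),5)
E
```

```text
[0.4899 0.0233 0.125 ] [0.4095 0.0182 0.125 ] 0.08053681129772872 [0.4497 0.0207 0.125 ] [0.4489 0.0203 0.171 ]
yaw 0.06297066016444836
1.633766986959345 [ 0.0223  0.1291  1.9695 -0.      1.043  -1.6114]
1.633766986959345 [ 0.0223  0.3119  2.0655 -0.      0.7642 -1.6114]
-1.5078256666304481 [ 0.0223  0.1291  1.9695 -0.      1.043   1.5302]
-1.5078256666304481 [ 0.0223  0.3119  2.0655 -0.      0.7642  1.5302]
1.3547963267948966 [-0.1738  0.3474  1.7023 -0.      1.0919 -1.5286] [ 0.1493  0.4142  1.6005 -0.      1.1269 -1.2055]
-1.7867963267948965 [-0.1738  0.3474  1.7023 -0.      1.0919  1.613 ] [ 0.1493  0.4142  1.6005 -0.      1.1269  1.9361]
3.9167 [0.4522 0.0225 0.2601] [ 0.0233  0.1162  1.9583  0.0002  1.0667 -1.6111] [ 0.4057 -0.5083 -0.0291]
```

View pics/s3.png

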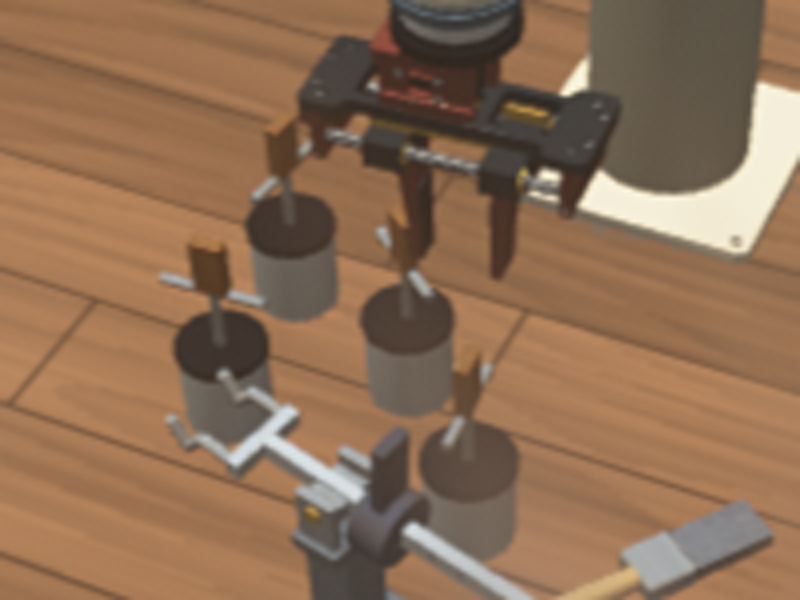

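View pics/t3.png

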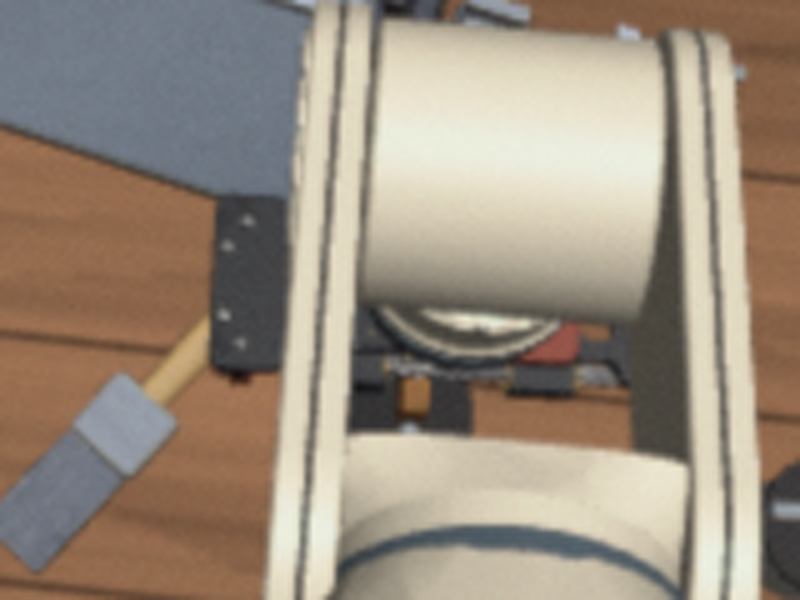

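Run:
```python
from h import *
np.set_printoptions(precision=2,suppress=True)
p=get_tcp_pos(); print(p)
print("scene tcp crop",(proj("scene",p)-[200,80])*4)
for dz in (.08,.1,.12): 
  print("top crop",dz,(proj("top",p+[0,0,dz])-[270,150])*5)
ax=np.array([np.cos(1.634),np.sin(1.634),0])
for s in(-1,1): print("scene tips",(proj("scene",p+s*.022*ax)-[200,80])*4)
print("tab top proj scene", (proj("scene",[[.4497,.0207,.171],[.4522,.0222,.171]])-[200,80])*4)
```

```text
[0.45 0.02 0.26]
scene tcp crop [[461.2  254.48]]
top crop 0.08 [[440.87 310.68]]
top crop 0.1 [[444.86 301.28]]
top crop 0.12 [[449.01 291.48]]
scene tips [[428.1 246.2]]
scene tips [[494.55 262.83]]
tab top proj scene [[462.54 353.94]
 [463.03 357.08]]
```

Run:
```python
from h import *
np.set_printoptions(precision=3,suppress=True)
print(movel([.451,.0215,.137],v=.1,until_force=6),get_tcp_pos())
command_gripper(0.0)
print("w",get_grip_width()*88,get_ft_force(),get_tcp_pos())
f0=get_ft_force()
movel([.451,.0215,.275],v=.15); wait(.4)
fs=[]
for _ in range(5): fs.append(get_ft_force()); wait(.05)
f=np.mean(fs,0); print("f",f,f-f0,get_grip_width()*88,get_time())
snap("scene","s4",(200,80,400,230),4)
```

```text
False [0.451 0.022 0.137]
w 11.776654169102775 [-0.015  1.293  0.024] [0.451 0.022 0.137]
f [-0.093 -0.052 -4.71 ] [-0.078 -1.345 -4.734] 11.814318034899893 7.7167
```

View pics/s4.png

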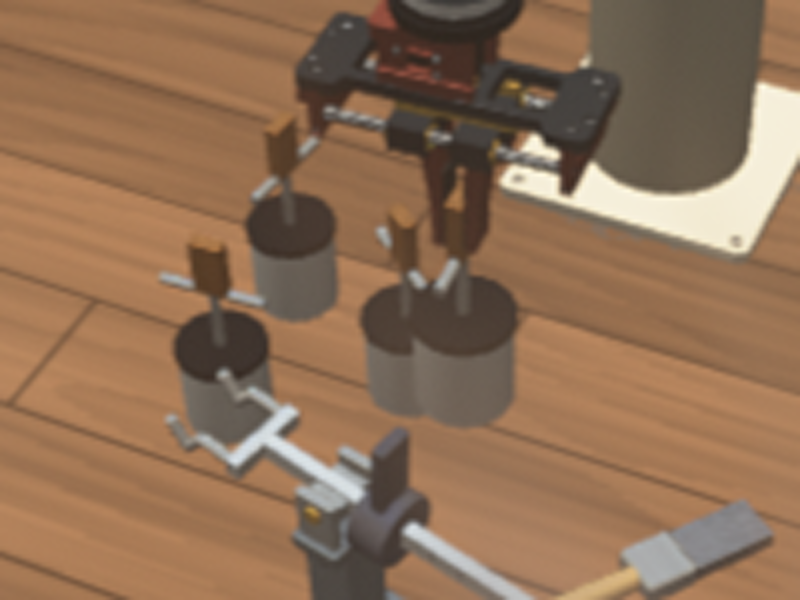

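Run:
```python
from h import *
np.set_printoptions(precision=1,suppress=True)
p=get_tcp_pos(); b=np.array([np.cos(.063),np.sin(.063),0])
for off in(-.005,0,.005):
  c=p+off*b-[0,0,.012]
  print(off,"front end",(proj("scene",c+.04*b)-[200,80])*4,"lid",(proj("scene",c-[0,0,.05])-[200,80])*4,"tabtop front",(proj("scene",c+.013*b+[0,0,.046])-[200,80])*4)
```

```text
-0.005 front end [[439.6 285.6]] lid [[464.5 303.4]] tabtop front [[454.3 199.8]]
0 front end [[436.6 290.9]] lid [[461.7 308.4]] tabtop front [[451.2 204.9]]
0.005 front end [[433.6 296.2]] lid [[458.9 313.5]] tabtop front [[448.2 210.1]]
```

Run:
```python
from h import *
np.set_printoptions(precision=4,suppress=True)
F=PIV-.1*DY; S=F-.085*DY; th=YAW+np.pi/2
movel([.451,.0215,.36],v=.25)
move_pose([S[0],S[1],.36],q(th))
movel([S[0],S[1],.233],v=.15)
P=F-.03*DY; movel([P[0],P[1],.233],v=.1,until_force=3)
print(get_time(),get_tcp_pos(),get_ft_force())
snap("scene","s5",(210,120,330,220),6.5); snap("top","t5",(340,110,460,210),6.5)
```

```text
10.85 [ 0.5732 -0.1189  0.2331] [-0.0122  0.9029 -4.7668]
```

View pics/s5.png

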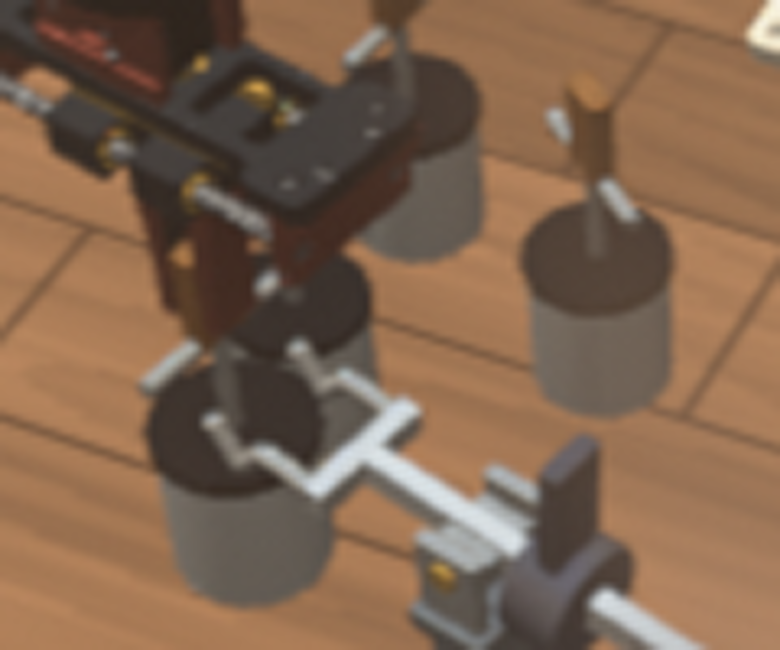

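View pics/t5.png

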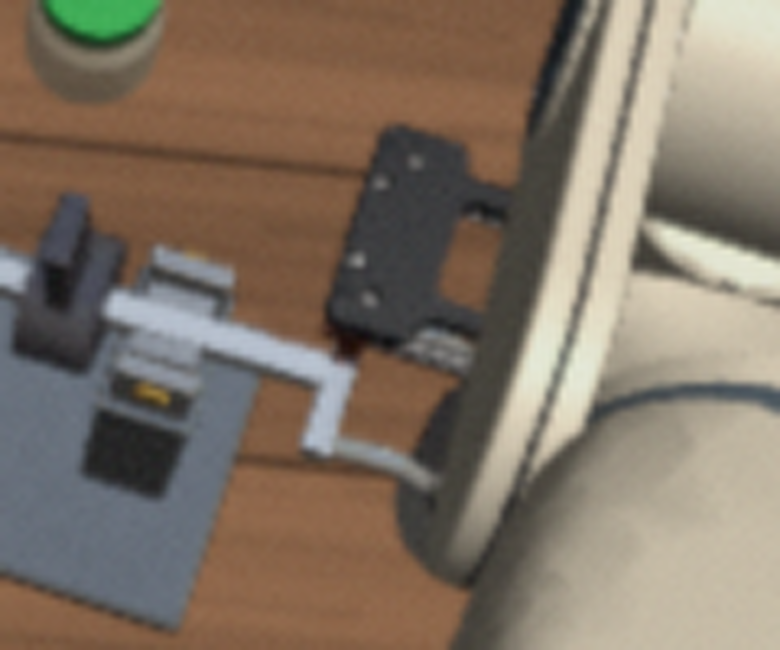

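Run:
```python
from h import *
np.set_printoptions(precision=4,suppress=True)
t=lambda x,y:(250+x/4.4,115+y/4.4)
s=lambda x,y:(235+x/5,165+y/5)
for a,b in [((62,130),(708,215)),((125,72),(682,303))]: 
    p,r=tri(s(*a),t(*b)); print(p,r,"stand",(p-PIV)@DX,(p-PIV)@DY)
p=get_tcp_pos()-[0,0,.012]; print((proj("scene",[p+.04*DX,p-.04*DX])-[210,120])*6.5)
F=PIV-.1*DY+[0,0,.008]
print("valleys", (proj("scene",[F+.024*DX,F-.024*DX])-[210,120])*6.5, (proj("top",[F+.024*DX,F-.024*DX])-[250,115])*4.4)
```

```text
[ 0.6041 -0.0942  0.187 ] [np.float64(0.0010960376255764834), np.float64(0.0010960376255764392)] stand 0.024896878987770724 -0.09918133833551064
[ 0.5562 -0.0847  0.1868] [np.float64(0.0006396483755271619), np.float64(0.0006396483755270935)] stand -0.02385372032134369 -0.10009622357026543
[[139.4438 386.3771]
 [282.5762 265.9339]]
valleys [[236.7831 438.7464]
 [320.9194 365.3047]] [[710.7659 211.9619]
 [684.179  298.4632]]
```

Run:
```python
from h import *
np.set_printoptions(precision=4,suppress=True)
F=PIV-.1*DY
print(movel([F[0],F[1],.233],v=.08,until_force=3),get_ft_force())
print(movel([F[0],F[1],.194],v=.03,until_force=4),get_tcp_pos(),get_ft_force(),get_time())
wait(.3);print(get_ft_force())
snap("scene","s6",(210,120,410,270),4)
```

```text
False [ 0.6313  0.1622 -4.528 ]
True [ 0.5796 -0.0897  0.1941] [0.5102 0.3146 3.0569] 12.725
[1.7163 0.0189 5.896 ]
```

View pics/s6.png

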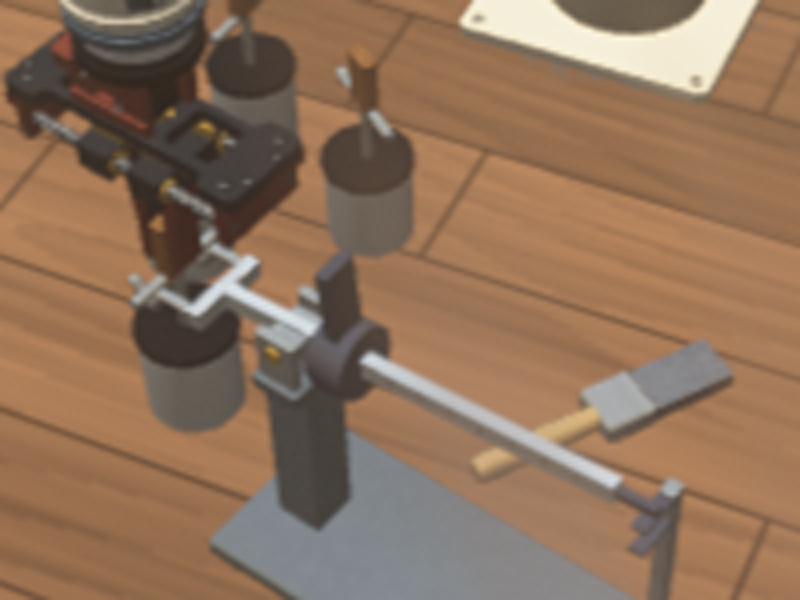

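Run:
```python
from h import *
np.set_printoptions(precision=4,suppress=True)
F=PIV-.1*DY
for z in (.1955,.1965,.1975):
    movel([F[0],F[1],z],v=.02); f=get_ft_force(); print(z,f)
    if f[2]<1: break
command_gripper(0.35); print(get_ft_force())
movel([F[0],F[1],.30],v=.12); wait(.3); print(get_ft_force(),get_time())
snap("scene","s7",(210,120,410,270),4)
```

```text
0.1955 [ 1.3403 -0.776  -2.7984]
[ 0.5765 -0.6961  0.2999]
[-0.7954  0.6177  0.759 ] 15.2083
```

View pics/s7.png

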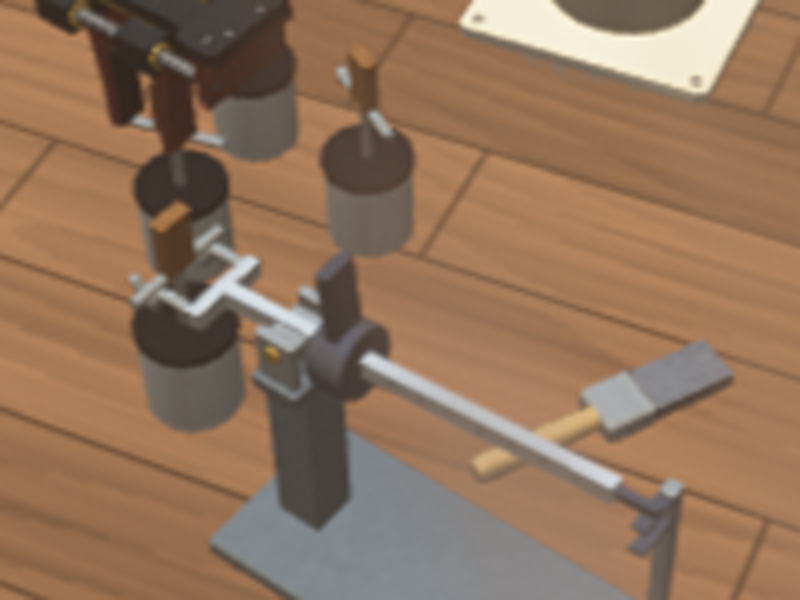

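Run:
```python
from h import *
np.set_printoptions(precision=4,suppress=True)
at=lambda y,z:(PIV+y*DY)*[1,1,0]+[0,0,z]
movel(at(.033,.30),v=.15)
print(movel(at(.033,.234),v=.1,until_force=3),get_ft_force())
print(movel(at(.118,.234),v=.05,until_force=5),(get_tcp_pos()-PIV)@DY,get_ft_force(),get_time())
movel(at(.111,.234),v=.05); movel(at(.111,.31),v=.15)
wait(1.0); print(get_ft_force(),get_time())
snap("scene","s8",(210,120,410,270),4)
```

```text
False [ 0.064  -0.354   0.3847]
False 0.11790674359599762 [-0.0008  0.0672  0.0634] 18.95
[ 0.3281  0.111  -0.3434] 20.9
```

View pics/s8.png

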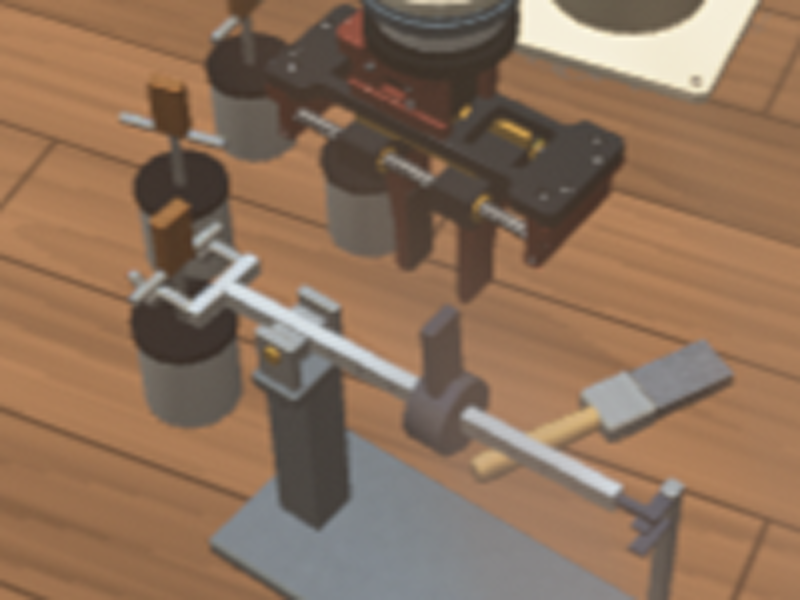

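```bash
cat >> h.py <<'E'
def onbeam(uv,xoff=0.):
    o,d=ray("scene",uv); t=((PIV+xoff*DX-o)@DX)/(d@DX); p=o+t*d-PIV; return p@DY,p[2]
E
python3 - <<'E'
from h import *
np.set_printoptions(precision=4,suppress=True)
c=lambda x,y:(210+x/4,120+y/4)
# beam bar/dark end  (top-front edge), and disc outer-left extremes
print("barend now",onbeam(c(618,489)),"tipstart s1",onbeam((235+645/5,165+435/5)))
print("fin top ctr", onbeam(c(440,316)), "disc front face ctr",onbeam(c(465,415)))
for n,uv in(("disc left",(405,410)),("disc right",(488,395))): print(n,onbeam(c(*uv)))
for y in(.1,.105,.11,.115):
  for tl in(.08,): print(y,(proj("scene",PIV+y*DY+[0,0,y*tl]+(.075)*np.array([0,0,1])-.075*tl*DY)-[210,120])*4)
E
```

```text
barend now (np.float64(0.22979721097686248), np.float64(0.018218761627314894)) tipstart s1 (np.float64(0.2308336657543112), np.float64(-0.017458885482069142))
fin top ctr (np.float64(0.10772686756215327), np.float64(0.08098518481834766)) disc front face ctr (np.float64(0.12481674753848437), np.float64(0.00685823747278852))
disc left (np.float64(0.0804990436804664), np.float64(-0.020553223872518622))
disc right (np.float64(0.14089760486271521), np.float64(0.036315788504780955))
0.1 [[420.1213 302.6785]]
0.105 [[427.3175 306.1436]]
0.11 [[434.5418 309.6222]]
0.115 [[441.7943 313.1144]]
```

```bash
cat >> h.py <<'E'
at=lambda y,z:(PIV+y*DY)*[1,1,0]+[0,0,z]
def push_out(cur,tcp,name):
    print(movel(at(cur,.31),v=.15)); print(movel(at(cur,.234),v=.12,until_force=3))
    print(movel(at(tcp,.234),v=.03,until_force=5),(get_tcp_pos()-PIV)@DY,get_ft_force())
    movel(at(tcp-.009,.234),v=.05); movel(at(tcp-.009,.31),v=.15); wait(2.0)
    snap("scene",name,(210,120,410,270),4); print(get_time())
E
python3 - <<'E'
from h import *
push_out(.111,.128,"s9")
E
```

```text
False
False
False 0.1282352333447161 [-0.91428739  0.00718053  0.39568168]
25.7417
```

View pics/s9.png

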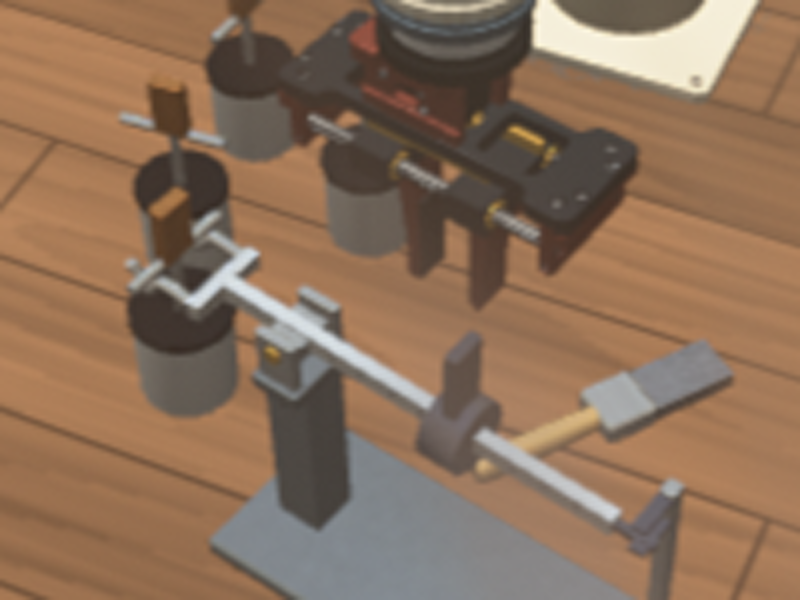

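Run:
```python
from h import *
snap("scene","s10",(335,215,395,265),13)
```

```text
(no output)
```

View pics/s10.png

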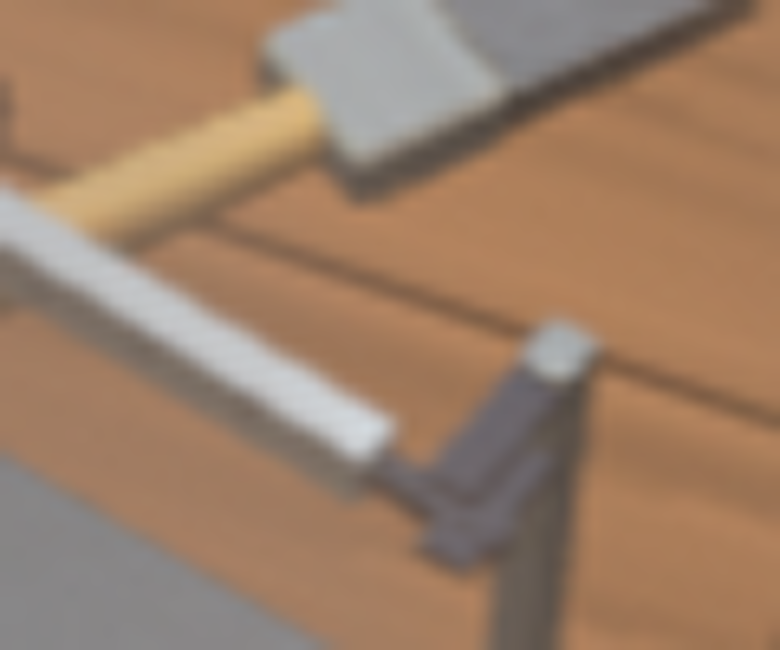

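Run:
```python
import cv2
a=cv2.imread("pics/scene0.png")[215:265,335:395]
cv2.imwrite("pics/s0z.png",cv2.resize(a,None,fx=13,fy=13,interpolation=cv2.INTER_CUBIC))
```

```text
(no output)
```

View pics/s0z.png

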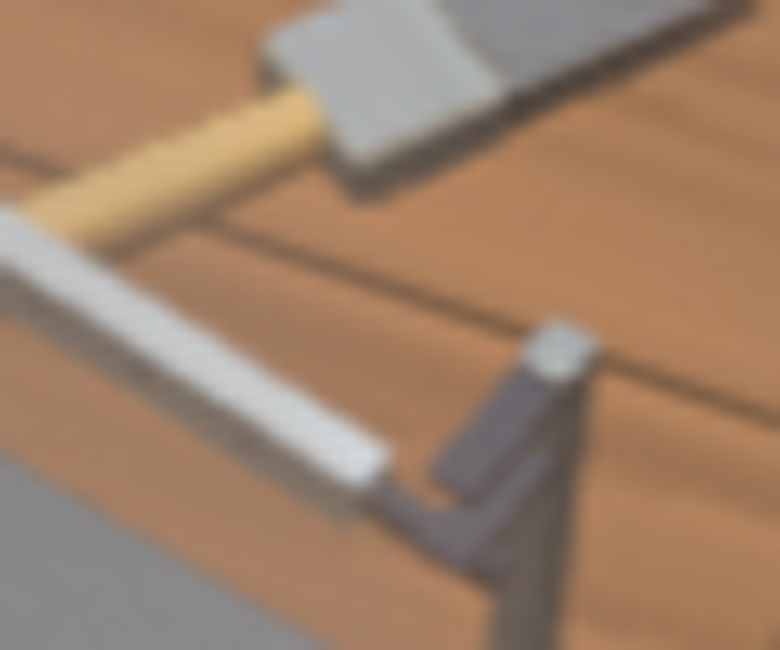

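```bash
cat >> h.py <<'E'
def barrow(im):  # bgr raw: sub-pixel row of the bright top strip of the beam, cols 350..361
    r=[]
    for c in range(350,362):
        col=im[215:262,c].astype(float); w=col.min(1); sat=col.max(1)-col.min(1)
        # fitted line guess: bright & unsaturated
        wt=np.clip(w-165,0,None)*(sat<25); 
        # keep only the lowest cluster
        idx=np.where(wt>0)[0]
        if len(idx)==0: continue
        last=idx[-1]; k=[last]
        while k[-1]-1 in idx: k.append(k[-1]-1)
        k=np.array(k); r.append(215+(wt[k]*k).sum()/wt[k].sum())
    return np.mean(r),len(r)
def tilt(im=None):
    if im is None: im=read_camera("scene")[:,:,::-1]
    m,n=barrow(im); return m,n
E
python3 - <<'E'
from h import *
print("-.08",tilt(cv2.imread("pics/scene0.png")))
a=cv2.imread("pics/s8.png"); im=np.zeros((400,640,3),np.uint8); im[120:270,210:410]=cv2.resize(a,(200,150),interpolation=cv2.INTER_AREA)
print("+.08",tilt(im))
a=cv2.imread("pics/s9.png"); im2=im*0; im2[120:270,210:410]=cv2.resize(a,(200,150),interpolation=cv2.INTER_AREA)
print("s9 ",tilt(im2),"now",tilt())
c=lambda x,y:(210+x/4,120+y/4)
print(onbeam(c(464,343)),onbeam(c(477,441)),get_time())
# prediction of rows of the bar's top centre line
for tl in(-.08,-.04,0,.04,.08):
    y=np.linspace(.19,.23,100); P=PIV+np.outer(y,DY)+np.outer(y*tl+.005,[0,0,1]); uv=proj("scene",P); print(tl,np.interp(355.5,uv[:,0],uv[:,1]))
E
```

```text
-.08 (np.float64(245.67206147315355), 12)
+.08 (np.float64(237.86547888134862), 12)
s9  (np.float64(243.65185546133662), 12) now (np.float64(243.66362727399908), 12)
(np.float64(0.12417051794090744), np.float64(0.06944458568731177)) (np.float64(0.13346480252764414), np.float64(-0.010791341416490796)) 25.8417
-0.08 245.50713595565352
-0.04 243.2116580005591
0 240.9013980711822
0.04 238.57621292115596
0.08 236.23595744725554
```

```bash
cat >> h.py <<'E'
def push_in(cur,tcp,name):
    movel(at(cur,.31),v=.15); print(movel(at(cur,.234),v=.12,until_force=3))
    print(movel(at(tcp,.234),v=.03,until_force=5),(get_tcp_pos()-PIV)@DY,get_ft_force())
    movel(at(tcp+.008,.234),v=.05); movel(at(tcp+.008,.31),v=.15); wait(1.8)
    r=[tilt()[0]]; wait(.4); r.append(tilt()[0])
    snap("scene",name,(210,120,410,270),4); print("rows",r,get_time())
E
python3 - <<'E'
from h import *
push_in(.119,.1045,"s11")
E
```

```text
False
False 0.10419521594295711 [-0.50198994  0.04659462  0.38240951]
rows [np.float64(239.8446439962357), np.float64(239.84115414500897)] 30.825
```

Run:
```python
from h import *
snap("scene","s12",(335,215,395,265),13)
```

```text
(no output)
```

View pics/s12.png

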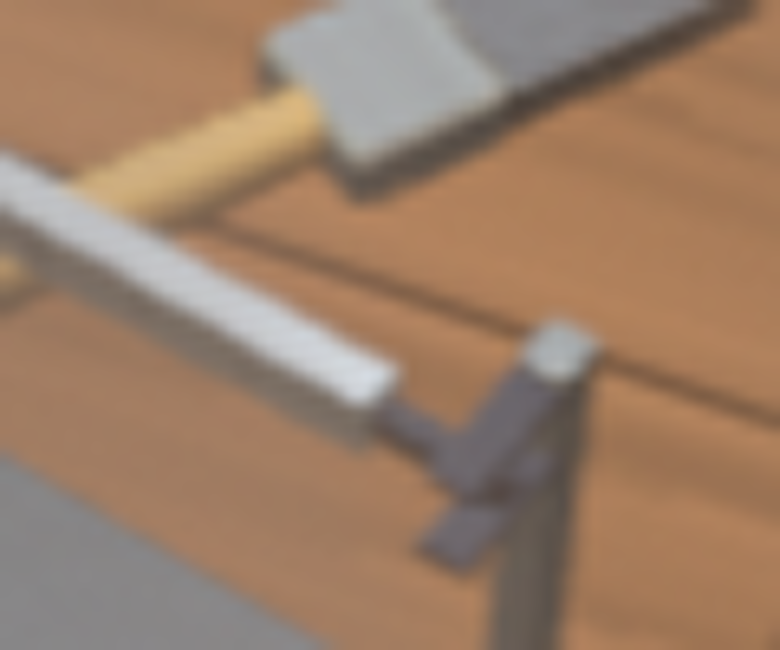

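View pics/s11.png

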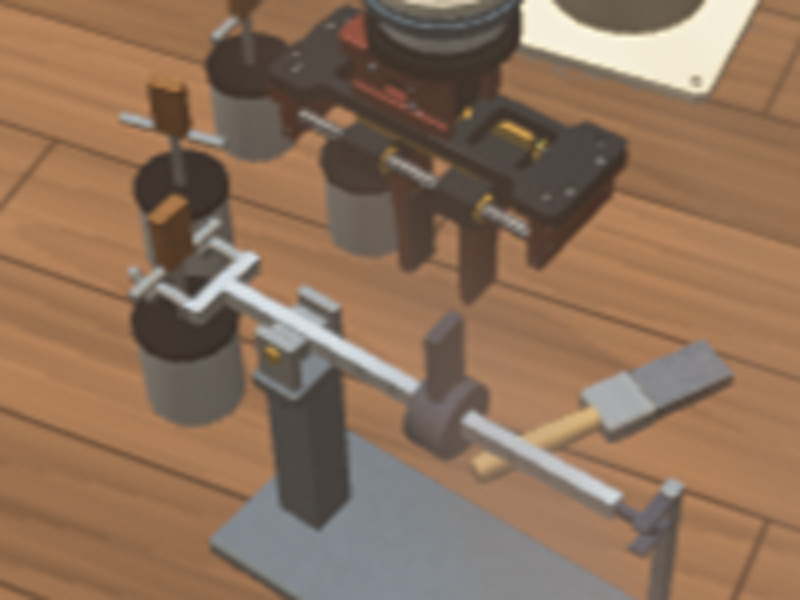

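Run:
```python
from h import *
def raw(n):
    a=cv2.imread(f"pics/{n}.png"); im=np.zeros((400,640,3),np.uint8); im[120:270,210:410]=cv2.resize(a,(200,150),interpolation=cv2.INTER_AREA); return im
for n in("s7","s8","s9","s11"): print(n,barrow(raw(n)))
z=[cv2.resize(raw(n)[215:265,335:395],None,fx=6.5,fy=6.5,interpolation=cv2.INTER_CUBIC) for n in("s7","s8")]
cv2.imwrite("pics/cmp.png",np.hstack(z))
for tl in(-.08,0,.02,.08):
    P=PIV+.231*DY+[0,0,.231*tl+.006]-.0*DX; print(tl,(proj("scene",P)-[335,215])*13,"tip",(proj("scene",PIV+.25*DY+[0,0,.25*tl])-[335,215])*13)
for d in(-.0105,.0105): print("bars",(proj("scene",PIV+.25*DY+[0,0,d])-[335,215])*13)
```

```text
s7 (np.float64(236.22779726132657), 12)
s8 (np.float64(237.86547888134862), 12)
s9 (np.float64(243.65185546133662), 12)
s11 (np.float64(239.84178389708651), 12)
-0.08 [[379.38360812 464.51884478]] tip [[468.41850892 542.64989536]]
0 [[385.36515106 400.66979872]] tip [[476.09006763 474.4229219 ]]
0.02 [[386.8834948  384.46247548]] tip [[478.03990768 457.08202803]]
0.08 [[391.49499132 335.23777596]] tip [[483.96817326 404.3590243 ]]
bars [[472.03726356 510.46651696]]
bars [[480.19979392 437.87308933]]
```

View pics/cmp.png

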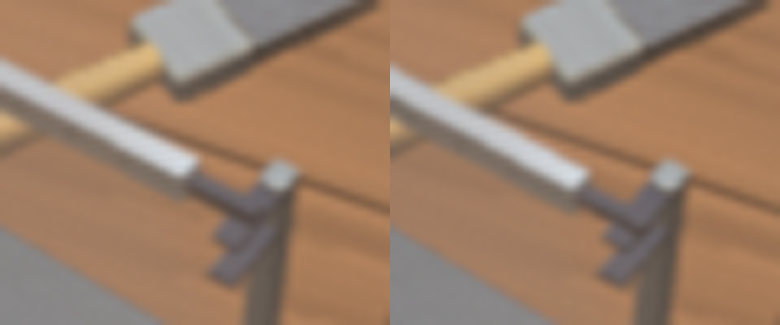

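Run:
```python
from h import *
cur=.115
movel(at(cur,.31),v=.15); print(movel(at(cur,.234),v=.12,until_force=3))
print(movel(at(.1234,.234),v=.03,until_force=5),(get_tcp_pos()-PIV)@DY)
movel(at(.1144,.234),v=.05); movel(at(.1144,.33),v=.15); wait(2)
for _ in range(4): print((240.95-tilt()[0])/58.9*-1*-1,get_time()); wait(.3)
snap("scene","s13",(210,120,410,270),4)
snap("scene","s14",(335,215,395,265),13)
```

```text
False
False 0.12376555450914191
-0.006807873770782421 35.5167
-0.00692178575800459 35.8667
-0.00681925578383398 36.2167
-0.006887304711814393 36.5667
```

View pics/s13.png

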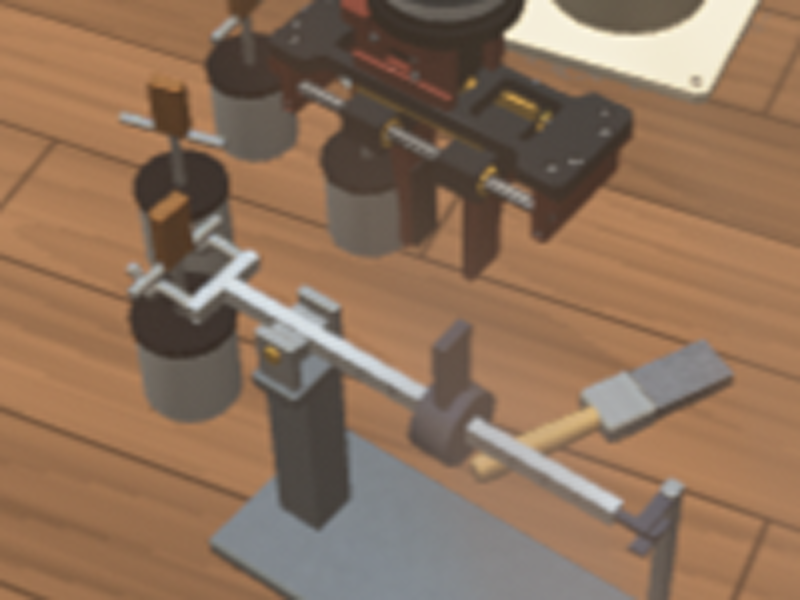

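View pics/s14.png

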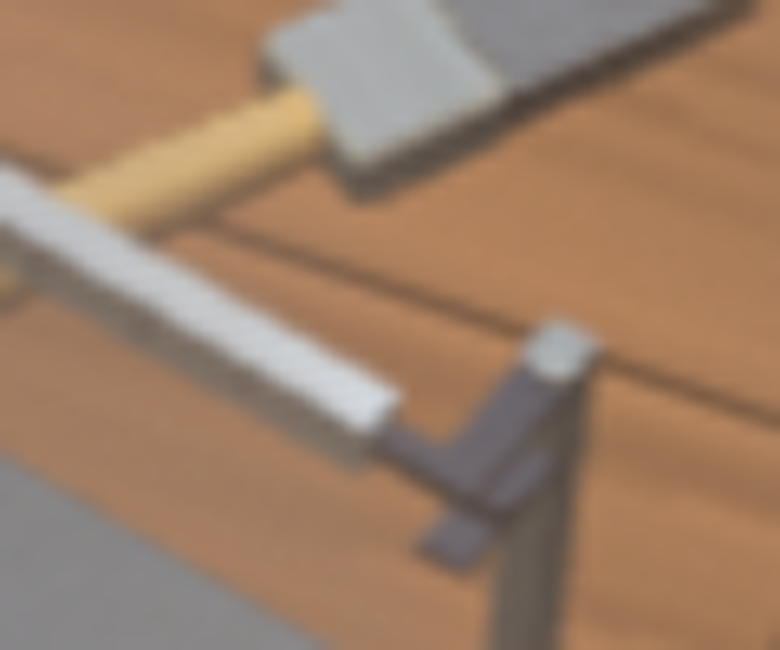

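The beam's tip sits between the two index bars, with its dark end at about (490,505) in the zoomed view. The tilt reads −0.007 rad and is steady, the canister hangs upright in both valleys, and the gripper is clear of everything.

Run:
```python
from station import *
print(job_done(),get_time())
```

```text
the job is handed in; nothing more can be done
the job is handed in; nothing more can be done
```

The canister hangs by its crossbar in both fork valleys, and the beam floats level on its own. I handed the job in at about 37 s of the 72 s limit; it reports no verdict.

**What I did:**
- **Canister:** I took the leftmost one by its tab. It weighed about 4.7 N, or 0.48 kg. I slid its stem in at the fork mouth and lowered it into the valleys. When the fork reached its lower stop, the wrist force rose to about 10.6 N in all, under the 30 N limit. I eased off before letting go.
- **Poise:** I moved it with the open jaws around the fin, without squeezing. It took two pushes outward, one back inward and a final small one outward.

**Last checks:**
- **Tilt:** it read −0.007 rad, unchanged over four readings in about 1 s. The limit is ±0.025 rad.
- **Picture:** the last one shows the tip between the index bars, the canister upright in both valleys, the gripper clear and the brush unmoved. I did not look at the bottle and the jar again at the end, but no move went near them.

**One check that disagreed:** I first took the beam to be at its upper stop after the first push, which put the level mark about 0.8 pixel off. A picture taken before that push showed it had been at only about +0.05 rad. The corrected scale agrees with the calibrated projection at both stops.

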